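Pack a lemon away and press the keep-fresh box shut

ROBOT

A 6-joint arm with a two-finger parallel gripper is mounted at the origin on a cart in front of the work surface, level with it; the furniture and walls round the work are solid. World frame = base frame: x ahead of the robot, y to its left, z up, the work surface at z = 0. Lengths are in m, angles in rad, forces in N, time in s.
With the tool pointing down it reaches from about 0.375 to 0.975 m from the base axis. Payload 3.8 kg.
Tool frame: the origin (TCP) lies where the fingers leave the gripper's body, on its centre line; the fingertips stand 73 mm ahead of it and the grasp point (between the pads) lies 54 mm ahead of it (nose_length is the distance from the TCP to the fingertips, in m); z points along the fingers, y is the line along which they close (so a half turn about z gives the same grasp; the last joint's range is limited). The gripper opens to 85 mm and grips with 20 to 120 N. Pads are 22 mm wide; open, the fingers measure 114 mm over their backs; the gripper's body (76 mm by 85 mm) begins 54 mm behind the grasp point. The pads swing forward as they close: fully open they stand 13 mm farther back than shut.
Start: joints at [-1.316, 0.264, 1.604, -0, 1.274, -0.037], TCP at [0.194, -0.646, 0.304] pointing down, gripper open.
Joint ranges: [-2.63, 2.63], [-0.94, 2.18], [0.31, 2.57], [-1.31, 4.45], [0, 2.66], [-2.55, 2.55]. Speed limits (rad/s): [2.57, 2.57, 3.14, 3.14, 3.14, 3.14].

INTERFACE

Orientations are given as a rotation vector (axis times angle).
In Python, from workcell import read_state, read_camera, calibration, finish_job, look_for, cut_out, tip_of, nose_length gives the robot as it stands.
- The arm moves only by the tool step_arm, never from a script. Its argument "targets" is a list of rows, each a list of 3 entries, a list of its own where there are three numbers: the turn, a rotation vector about the tool's x, y, z in rad, then the shift along the tool's x, y, z in mm, then the finger opening in mm, from 0 to 85.4. In form: [[[ax, ay, az], [x, y, z], grip], ...]. A call has 1 to 5 rows; each row shifts and turns the commanded pose from where the row before left it, along the tool's axes as they then stand; what a row does not reach is not made up. A row lasts 1/12 s, in which the tool goes at most 41.7 mm and 7.16 degrees, less where a joint would pass 70% of its speed; a pose out of reach is approached as far as the arm can. A call with a gripper value outside its range is refused whole. The fingers move at their own pace and stop on an object; "grip_force" is the grip in N (left out, the last holds). Time passes only in rows, so rows that do not move let the fingers close. It gives the time, the measured TCP pose, the force, the opening and the grip force at its end, in the units of the state.
- read_state(): the state, without advancing time (a new reading comes with each control period).
- read_camera(name): name is "scene" or "side" or "wrist"; returns the picture (420x560x3 uint8, red, green, blue); there is no depth.
- calibration(name): a dict with "camera_matrix" (3x3 intrinsics, pixels), "dist_coeffs" ([k1, k2, p1, p2, k3] as OpenCV has them; the pictures are not rectified), "R" (3x3) and "t" (3): a world point X has camera coordinates R X + t. Camera axes: x right, y down, z forward; pixel columns grow to the right and rows downward; lengths in m; the calibration is good to about 2 mm. A picture is of the moment at which its call begins: read the wrist's pose just before it. calibration takes no time and is no camera call; for the wrist camera it gives the pose at the moment of the call.
- finish_job(): hands the job in; it is judged then, once.
Trained networks look in the newest picture that a camera, given by its name, has taken for a name from the list of things; names that differ only in an ending like _2 or _b are one class to them, and where a whole thing is asked for, a point or a joint stands for the part that bears it (a point fixed in the world has none). Each returns a list of dicts, best first, with "score" (0 to 1); they miss things now and then, are a little off and sometimes report something else, mostly with a low value. They report only what shows in the picture. A call takes as long as a camera call. They do not tell look-alikes from the thing itself.
- look_for(camera, query): "extent" ([left, top, right, bottom] in pixels, round what is visible of it).
- cut_out(camera, query): "region" (420x560 bool, what is visible of it) and "extent" ([left, top, right, bottom] in pixels, round what is visible of it).
- tip_of(camera, query): "at" ([row, column] in pixels: a listed point, or the origin of a listed thing).
The state is a dict: "time": time; "q": joint angles; "joint_vel": joint speeds; "joint_torque": joint torques, N m; "tool_pos": TCP position; "tcp_rot": TCP orientation; "wrist_force": force on the tool from outside, world axes, zero at the start; "torque": the same for the moment, N m; "width": opening from 0.0 (shut) to 1.0 (fully open); "grip_force": force on a finger pad.
Only numpy, scipy, OpenCV 4.12 (cv2) and the standard library are available. Lean on these libraries where they do the work, as an engineer would, in place of code of your own. Each camera call takes 0.05 s, during which the arm holds its last target. There are 200 camera calls.

TASK

Put the lemon into the open white storage box, then swing the blue lid down over it and press its front edge against the rubber seal until the orange clip catches and the lid stays fully shut by itself. Press firmly but with feeling: never push on the lid with more than 25 N while closing it against the seal. Leave the drinking glass and the honey jar standing where they are.

Things in the scene. Friction and masses are not known exactly. Their poses are not given: they have to be found in the camera images.
- box: White open storage box with a hinged blue lid, fixed to the worktop. Tub 148 (x) x 196 (y) x 72 high, walls and floor 4 thick; grey rim frame and black lip seal above (opening 140 x 188). Origin: centre of the underside; +x points to the hinge side, -x to the front, where an orange spring clip sits in the middle; y runs along the hinge, z up. With the lid shut about 93 high.
- lid (a joint): Lid angle, rad: 0 level, 1.57 upright; starts at 1.65 to 1.9 (stop 1.95); hinge friction keeps it where it is left. Coming down it meets clip and springy seal at 0.09 to 0.17. How high these sit differs from box to box by up to 8 mm and is not measured: find the depth by force. Caught and let go, it rests at 0 to 0.07; not caught, the seal lifts it back above 0.08.
- lid_hinge (a point): Middle of the lid's hinge line: x +79, y 0, z +84 in box coordinates. Axes of the lid, equal to the box's at angle 0: from here the lid plate runs 166 to its own -x (a thumb tab, 60 wide, to 177); it is 206 wide and 8 thick, its outer face 8 above the hinge line along its own z. The raised panel in its middle is 1.5 high and ends 130 from the hinge.
- lid_press (a point): Point to press: outer face of the lid, mid-width, 150 from the hinge line, 16 behind the front edge; axes of the lid (z its outward normal). From first contact the resistance here grows to 8 to 11 N with small drops, over some 14 mm; then the clip catches. Beyond that the force climbs steeply, past 15 N within 1 to 2 mm. 14 to 18 N is only reached after the catch.
- lemon_centre (a point): Loose yellow lemon, about 83 long (its x axis, lying level) and 58 thick (y and z), 0.13 kg, lying on the worktop to the right of the box; this point is its centre, half-way up (29 above the worktop).
- glass: Clear drinking glass, 75 across, 98 high, loose, to the left of the box; origin at the centre of its foot. To be left alone.
- honey: Honey jar with a dark cap, 65 across, 86 high, loose, to the left of the box; origin at the centre of its foot. To be left alone.
- lemon: The same lemon; origin at its underside as it lies, 29 below its centre.
Not all that is in view belongs to the job. What is meant by the lemon is not green, and is the smaller of those in its own colour.

How it is judged:
On the way:
1. the lemon lies in the box, let go (x of lemon_centre in the frame of box between -0.072 and 0.072 m and y of lemon_centre in the frame of box between -0.096 and 0.096 m and z of lemon_centre in the frame of box below 0.055 m and contact force between the fingers and lemon below 0.1 N), for 0.2 s.
At the end, for the whole second after the job is handed in: The lemon lies still inside the tub (its centre between the walls and less than 55 mm above the worktop), and the lid, let go, is held shut by the clip: its angle is below 0.073 rad (unlatched, the seal lifts it above 0.08) (all of step 1 and value of joint lid below 0.073 rad and linear speed of lemon below 0.02 m/s); the robot touches nothing.
It fails at once if the lid, within 0.2 rad of level, is pressed with more than 25 N (value of joint lid below 0.2 rad and contact force between any of the fingers, the arm and lid above 25 N).
It fails at once if the drinking glass is shifted by more than 30 mm or tipped (distance of glass from where it was at the start of the episode above 0.03 m or angle between glass's own z axis and vertical above 0.4 rad).
It fails at once if the honey jar is shifted by more than 30 mm or tipped (distance of honey from where it was at the start of the episode above 0.03 m or angle between honey's own z axis and vertical above 0.4 rad).
It also fails if it takes over 51 s, if anything falls off the work surface, if the arm or the gripper's body presses on something with over 40 N, if the wrist force passes 120 N, or if a joint passes its speed limit or range.

## Working session

There is one attempt and no reset: what is moved stays moved. The work goes in short steps, Python scripts to look and compute and a tool call to move; the robot and the scene stay as the last step left them, time stands still between calls to the robot, and variables do not carry over. Pictures are saved under pics/ and viewed, at most 10 in all, crops included, and the job is handed in when it is done.

Besides the shell and the picture viewer there is one more tool, called after "Request:" as name(argument=value, ...), one argument or row to a line, values as JSON. step_arm: Moves the arm, as the interface text tells. Its arguments: {"type":"object","properties":{"targets":{"type":"array","items":{"type":"array"}},"grip_force":{"type":"number"}},"required":["targets"]}

```bash
mkdir -p pics; ls
cat > h.py <<'E'
import numpy as np, cv2
from workcell import *
def ray(cam,px):
    c=calibration(cam);K=np.array(c["camera_matrix"]);R=np.array(c["R"]);t=np.array(c["t"])
    u=cv2.undistortPoints(np.array([[px]],float),K,np.array(c["dist_coeffs"]))[0,0]
    return -R.T@t, R.T@np.array([u[0],u[1],1.])
def onz(cam,px,z):
    o,d=ray(cam,px); return o+d*(z-o[2])/d[2]
def proj(cam,X):
    c=calibration(cam);r,_=cv2.Rodrigues(np.array(c["R"]))
    return cv2.projectPoints(np.array(X,float).reshape(-1,3),r,np.array(c["t"]),np.array(c["camera_matrix"]),np.array(c["dist_coeffs"]))[0][:,0]
def tri(c1,p1,c2,p2):
    o1,d1=ray(c1,p1);o2,d2=ray(c2,p2)
    s=np.linalg.lstsq(np.c_[d1,-d2],o2-o1,rcond=None)[0]
    a=o1+s[0]*d1;b=o2+s[1]*d2
    return (a+b)/2,np.linalg.norm(a-b)
E
python3 - <<'E'
from h import *
im={n:read_camera(n) for n in("scene","side")}
cv2.imwrite("pics/a.png",im["scene"][:,:,::-1]);cv2.imwrite("pics/b.png",im["side"][:,:,::-1])
for n in im:
  for q in("lemon","box","lid","glass","honey"):
    print(n,q,[(np.round(r["extent"]).tolist(),round(r["score"],2)) for r in look_for(n,q)])
  for q in("lemon_centre","box","lid_hinge","lid_press"):
    print(n,q,[(np.round(r["at"]).tolist(),round(r["score"],2)) for r in tip_of(n,q)])
print(read_state())
E
```

```text
pics
scene lemon [([256.0, 175.0, 275.0, 199.0], 0.89), ([294.0, 158.0, 318.0, 183.0], 0.77), ([307.0, 130.0, 323.0, 146.0], 0.59)]
scene box [([242.0, 207.0, 324.0, 273.0], 0.62), ([240.0, 234.0, 324.0, 266.0], 0.4)]
scene lid [([240.0, 232.0, 321.0, 262.0], 0.73)]
scene glass [([243.0, 326.0, 273.0, 357.0], 0.72), ([242.0, 232.0, 321.0, 260.0], 0.17)]
scene honey [([208.0, 303.0, 231.0, 334.0], 0.57)]
scene lemon_centre [([171.0, 307.0], 0.81), ([134.0, 311.0], 0.65), ([184.0, 265.0], 0.65)]
scene box [([247.0, 279.0], 0.83), ([245.0, 279.0], 0.28)]
scene lid_hinge [([259.0, 280.0], 0.88)]
scene lid_press [([248.0, 282.0], 0.77), ([257.0, 283.0], 0.23)]
side lemon [([283.0, 157.0, 310.0, 184.0], 0.9), ([250.0, 184.0, 271.0, 208.0], 0.69), ([283.0, 129.0, 309.0, 147.0], 0.53)]
side box [([251.0, 213.0, 352.0, 285.0], 0.89), ([284.0, 123.0, 305.0, 146.0], 0.68)]
side lid [([259.0, 244.0, 349.0, 282.0], 0.81)]
side glass [([283.0, 349.0, 314.0, 386.0], 0.84)]
side honey [([232.0, 336.0, 260.0, 370.0], 0.63)]
side lemon_centre [([198.0, 262.0], 0.86), ([175.0, 296.0], 0.83), ([132.0, 296.0], 0.7)]
side box [([255.0, 289.0], 0.91)]
side lid_hinge [([275.0, 300.0], 0.84)]
side lid_press [([261.0, 306.0], 0.59)]
{'time': 1.0, 'q': array([-1.31591799e+00,  2.63874245e-01,  1.60398278e+00,  1.90776131e-05,
        1.27368091e+00, -3.68765470e-02]), 'joint_vel': array([ 0.00093146, -0.00041595,  0.00034551,  0.00041093, -0.0007828 ,
       -0.00054897]), 'joint_torque': array([-1.63414872e-03, -5.15082479e+01, -3.67736900e+01,  2.05280776e-05,
        7.83852174e-04,  6.99867950e-07]), 'tool_pos': array([ 0.19417252, -0.64647626,  0.30390641]), 'tcp_rot': array([3.10817442e+00, 4.56647521e-01, 3.78324725e-05]), 'wrist_force': array([-0.1410932 ,  0.2737803 ,  0.47277975]), 'torque': array([0.00169948, 0.01798398, 0.01265178]), 'grip_force': 0.0, 'width': 1.0006848453816408}
```

View pics/a.png

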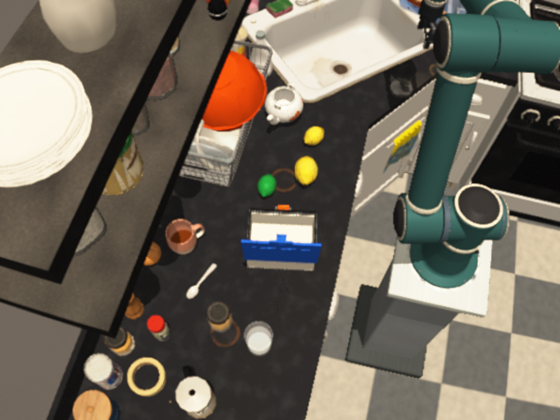

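View pics/b.png

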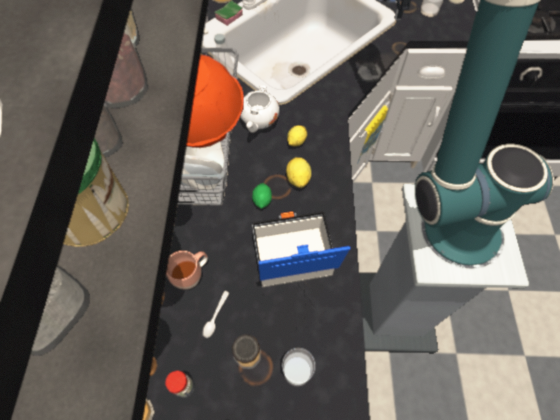

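The scene shows these candidates: a large yellow at (306,171), a small yellow at (314,135) and a green one at (266,185). The box is at about (281,240) with its clip at (283,208), and the lid is raised on the far side. The glass is at (258,340) and the honey at (219,318). By the description I choose the small yellow at (314,135), and I'll check its size and take a crop.

Run:
```python
from h import *
S=read_camera("scene");D=read_camera("side")
for cam in("scene","side"):
  for r in cut_out(cam,"lemon"):
    m=r["region"].astype(np.uint8); c=max(cv2.findContours(m,0,1)[0],key=cv2.contourArea)
    P=np.array([onz(cam,p,0.029)[:2] for p in c[:,0].astype(float)]).astype(np.float32)
    (ctr,wh,a)=cv2.minAreaRect(P); 
    mm=P-P.mean(0); ys,xs=np.nonzero(m); Q=np.array([onz(cam,(x,y),.029)[:2] for x,y in zip(xs,ys)]); w,v=np.linalg.eigh(np.cov(Q.T))
    print(cam,np.round(r["extent"]),"ctr",np.round(Q.mean(0),3),"size",4*np.sqrt(w[::-1]),"axis",np.degrees(np.arctan2(v[1,1],v[0,1])),r["score"])
for q in("lid_hinge","lid_press","box","glass","honey","lemon_centre"):
  a=tip_of("scene",q);b=tip_of("side",q)
  for i in a:
    for j in b:
      X,e=tri("scene",i["at"][::-1],"side",j["at"][::-1])
      if e<.02:print(q,np.round(X,3),round(e,4),round(i["score"],2),round(j["score"],2))
cv2.imwrite("pics/c.png",np.hstack([cv2.resize(S[100:280,220:345,::-1],None,fx=3.2,fy=3.2,interpolation=2),cv2.resize(D[110:290,235:355,::-1],None,fx=3.2,fy=3.2,interpolation=2)]))
```

```text
scene [294. 157. 320. 188.] ctr [ 0.473 -0.174] size [0.10451604 0.07746347] axis 101.31247049815988 0.91
scene [257. 175. 275. 198.] ctr [ 0.582 -0.088] size [0.08563571 0.05597079] axis 93.89676938270148 0.9
scene [306. 129. 324. 144.] ctr [ 0.479 -0.317] size [0.08507731 0.06283528] axis 69.45379128550614 0.5
side [287. 128. 308. 144.] ctr [ 0.479 -0.317] size [0.08022982 0.05417504] axis 68.31402222477466 0.87
side [287. 156. 312. 187.] ctr [ 0.474 -0.177] size [0.11299712 0.07706393] axis 92.25827619591097 0.84
side [251. 185. 268. 205.] ctr [ 0.582 -0.09 ] size [0.07880092 0.0571531 ] axis 91.13749242584832 0.84
lid_hinge [0.472 0.212 0.195] 0.0069 0.6 0.94
lid_press [0.463 0.186 0.206] 0.0025 0.73 0.85
box [ 0.498  0.046 -0.102] 0.0009 0.98 0.64
honey [ 0.61   0.35  -0.079] 0.0036 0.64 0.56
lemon_centre [ 0.48  -0.217 -0.048] 0.0036 0.95 0.69
lemon_centre [ 0.48  -0.325  0.027] 0.0087 0.83 0.84
lemon_centre [ 0.592 -0.121 -0.03 ] 0.0027 0.76 0.82
```

View pics/c.png

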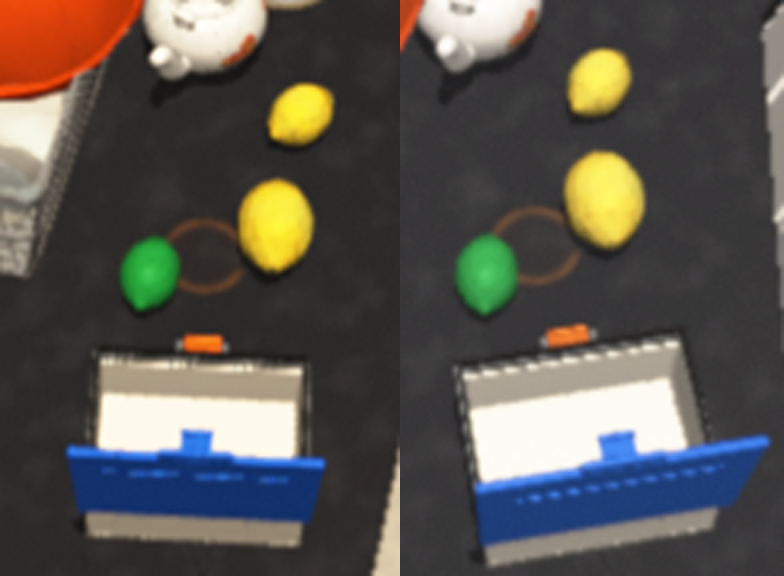

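The crop confirms three separate fruits: a green one, a large yellow one (about 105 x 77 mm) and a smaller yellow one (about 83 x 58 mm, crop (300,115)). The small yellow one is the target. Next I fit the box pose from its corner pixels.

Run:
```python
from h import *
from scipy.optimize import least_squares
def lidp(r,y,n,a): # r from hinge along lid -x, n outward
    return [79-r*np.cos(a)+n*np.sin(a), y, 84+r*np.sin(a)+n*np.cos(a)]
def model(a,zr):
    B=[[-74,-98,zr],[-74,98,zr],[-82,0,zr],[74,-98,0],[74,98,0],lidp(166,-103,4,a),lidp(166,103,4,a),lidp(177,-30,4,a),lidp(177,30,4,a)]
    return np.array(B)/1000
px={"scene":[(251.2,210),(316.2,211),(283.6,207),(247.5,267),(313.8,270),(241.3,240),(321.6,244.4),(276.9,234.7),(286.9,234.7)],
"side":[(253.1,225.6),(322.5,215.6),(287.5,214.5),(263,285.6),(332.5,275.6),(259.4,263.1),(350,246.9),(297.5,246.3),(308.1,245)]}
def res(p,full=False):
    x,y,w,a,zr=p;c,s=np.cos(w),np.sin(w);M=model(a,zr)
    W=np.c_[x+c*M[:,0]-s*M[:,1],y+s*M[:,0]+c*M[:,1],M[:,2]]
    return np.concatenate([(proj(k,W)-px[k]).ravel() for k in px]+[[(zr-80)/5]])
s=least_squares(res,[.5,.05,1.57,1.75,80],loss="soft_l1")
print(s.x,np.sqrt(np.diag(np.linalg.inv(s.jac.T@s.jac))));print(np.round(res(s.x)[:-1].reshape(2,9,2),1).tolist())
```

```text
[ 0.48797842  0.08958824  1.77353769  1.64545746 83.51633407] [8.67419528e-04 1.66661735e-03 9.12728428e-03 2.57707341e-02
 4.40071550e+00]
[[[-0.9, -0.1], [0.1, 1.8], [-0.2, 2.0], [0.4, -0.2], [-0.2, -0.2], [0.3, -2.3], [0.8, -3.1], [-6.7, 2.7], [7.0, 3.8]], [[-0.1, -1.0], [0.7, -2.3], [0.3, 1.9], [-0.2, 0.5], [0.2, -1.6], [-1.0, -4.7], [-0.4, -3.8], [-6.3, 5.0], [10.0, 1.8]]]
```

```bash
cat > fit.py <<'E'
from h import *
from scipy.optimize import least_squares
def lidp(r,y,n,a): return [79-r*np.cos(a)+n*np.sin(a), y, 84+r*np.sin(a)+n*np.cos(a)]
def model(a,zr):
    return np.array([[-74,-98,zr],[-74,98,zr],[74,-98,0],[74,98,0],lidp(166,-103,4,a),lidp(166,103,4,a)])/1000
px={"scene":[(251.2,210),(316.2,211),(247.5,267),(313.8,270),(241.3,240),(321.6,244.4)],
"side":[(253.1,225.6),(322.5,215.6),(263,285.6),(332.5,275.6),(259.4,263.1),(350,246.9)]}
def world(p,M):
    x,y,w=p[:3];c,s=np.cos(w),np.sin(w);return np.c_[x+c*M[:,0]-s*M[:,1],y+s*M[:,0]+c*M[:,1],M[:,2]]
def res(p):
    W=world(p,model(p[3],p[4]))
    return np.concatenate([(proj(k,W)-px[k]).ravel() for k in px]+[[(p[4]-80)/3]])
if __name__=="__main__":
  s=least_squares(res,[.5,.05,1.57,1.75,80],loss="soft_l1");p=s.x
  print(p,np.sqrt(np.diag(np.linalg.inv(s.jac.T@s.jac))));print(np.round(res(p)[:-1].reshape(2,6,2),1).tolist())
  K=world(p,np.array([[-74,-98,82],[-74,98,82],[74,98,82],[74,-98,82],[-74,-98,0],[-74,98,0],[74,98,0],[74,-98,0],lidp(0,-103,8,p[3]),lidp(0,103,8,p[3]),lidp(166,103,8,p[3]),lidp(166,-103,8,p[3]),lidp(150,0,8,p[3])])/1000.)
  out=[]
  for k in px:
    im=cv2.resize(read_camera(k),None,fx=4,fy=4,interpolation=2)[:,:,::-1].copy();q=np.int32(proj(k,K)*4+1.5)
    for i in(0,4,8): cv2.polylines(im,[q[i:i+4]],True,((0,255,0),(0,255,255),(255,0,255))[i//4])
    cv2.circle(im,q[12].tolist(),3,(0,0,255),1)
    x,y=q[:12].mean(0).astype(int);out.append(im[y-180:y+180,x-200:x+200])
  cv2.imwrite("pics/d.png",np.hstack(out))
  st=read_state();print(st["time"])
E
python3 fit.py
```

```text
[ 0.4880959   0.09016566  1.7700322   1.69395474 80.01383401] [9.53830479e-04 1.52643655e-03 8.16652540e-03 1.27437187e-02
 2.66400553e+00]
[[[-0.8, 0.6], [-0.0, 2.6], [0.3, -0.1], [-0.4, 0.1], [-0.2, 0.7], [0.5, 0.2]], [[-0.0, -0.3], [0.7, -1.5], [-0.4, 0.6], [0.1, -1.3], [-0.7, -1.0], [0.3, 0.1]]]
1.9
```

View pics/d.png

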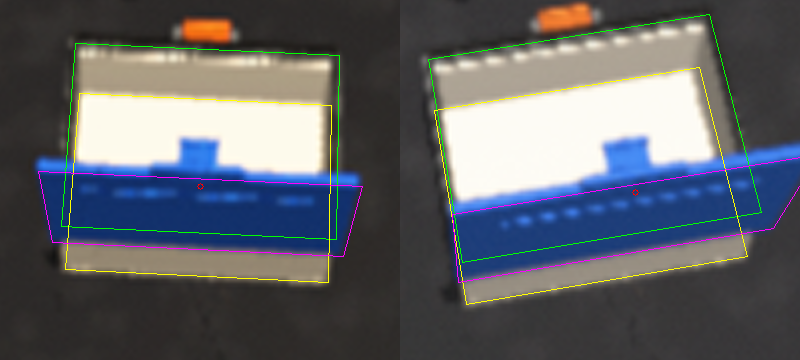

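Request:
step_arm(
  targets=[
    [[0,0,0],[30,-20,6],85],
    [[0,0,0],[30,-20,6],85],
    [[0,0,0],[30,-20,6],85],
    [[0,0,0],[30,-20,6],85],
    [[0,0,0],[30,-20,6],85],
  ],
)

```text
time: 2.32
tool_pos: [0.3097, -0.5063, 0.2737]
tcp_rot: [3.108, 0.456, 0.0]
wrist_force: [1.5, -0.4, 0.1]
width: 1.0
grip_force: 0.0
```

Request:
step_arm(
  targets=[
    [[0,0,0],[30,-20,6],85],
    [[0,0,0],[30,-20,6],85],
    [[0,0,0],[30,-20,6],85],
    [[0,0,0],[30,-20,6],85],
    [[0,0,0],[30,-20,6],85],
  ],
)

```text
time: 2.73
tool_pos: [0.4249, -0.3672, 0.244]
tcp_rot: [3.108, 0.456, 0.001]
wrist_force: [0.9, 0.2, 0.4]
width: 0.996
grip_force: 0.0
```

Request:
step_arm(
  targets=[
    [[0,0,-0.12],[0,0,0],85],
    [[0,0,-0.12],[0,0,0],85],
    [[0,0,-0.12],[0,0,0],85],
    [[0,0,-0.12],[0,0,0],85],
    [[0,0,-0.12],[0,0,0],85],
  ],
)

```text
time: 3.15
tool_pos: [0.4242, -0.3684, 0.244]
tcp_rot: [2.83, 1.364, 0.0]
wrist_force: [-0.0, -0.4, -0.2]
width: 0.996
grip_force: 0.0
```

Request:
step_arm(
  targets=[
    [[0,0,-0.12],[0,0,0],85],
    [[0,0,-0.12],[0,0,0],85],
    [[0,0,0],[0,0,0],85],
  ],
)

```text
time: 3.4
tool_pos: [0.424, -0.3686, 0.244]
tcp_rot: [2.649, 1.688, 0.0]
wrist_force: [-0.2, -0.8, -0.7]
width: 0.998
grip_force: 0.0
```

```bash
cat >> h.py <<'E'
from scipy.spatial.transform import Rotation as Ro
def tool():
    s=read_state();return np.array(s["tool_pos"]),Ro.from_rotvec(s["tcp_rot"]),s
def delta(X):
    p,R,s=tool();return np.round(1000*R.inv().apply(np.array(X)-p),1)
E
python3 - <<'E'
from h import *
p,R,s=tool();print(p,R.as_matrix().round(3),s["time"],s["q"])
im=read_camera("wrist");cv2.imwrite("pics/e.png",im[:,:,::-1])
for r in cut_out("wrist","lemon"):
    ys,xs=np.nonzero(r["region"]); Q=np.array([onz("wrist",(x,y),.029)[:2] for x,y in zip(xs[::7],ys[::7])]); w,v=np.linalg.eigh(np.cov(Q.T))
    print(np.round(r["extent"]),"ctr",np.round(Q.mean(0),4),"size",4*np.sqrt(w[::-1]),"axis",np.degrees(np.arctan2(v[1,1],v[0,1])),r["score"])
E
```

```text
[ 0.42401036 -0.36860527  0.24400201] [[ 0.422  0.906  0.   ]
 [ 0.906 -0.422 -0.   ]
 [-0.     0.    -1.   ]] 3.4 [-7.59941948e-01  9.67806744e-02  1.91375860e+00 -4.53900302e-06
  1.13080351e+00 -3.23995230e-01]
[211.   0. 276.  15.] ctr [ 0.4708 -0.209 ] size [0.05466092 0.01275833] axis 150.85303269171297 0.82
[282.  74. 347. 167.] ctr [ 0.482  -0.3172] size [0.07779197 0.05813673] axis 57.1528678502696 0.78
```

View pics/e.png

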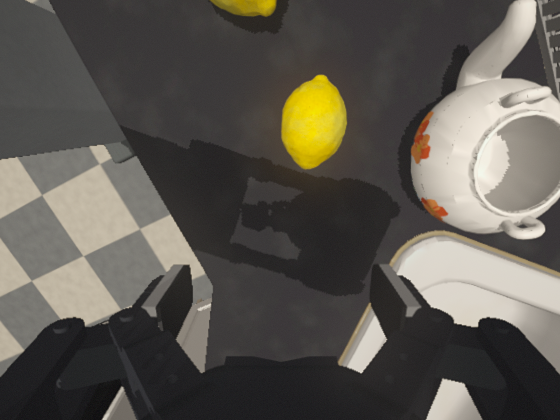

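The wrist view shows the lemon at (314,121), with the large lemon at the top edge and the teapot well clear on the right. I align above it and look again.

Request:
step_arm(
  targets=[
    [[0,0,0],[24,10,20],85],
    [[0,0,0],[24,10,20],85],
    [[0,0,0],[22,10,0],85],
    [[0,0,0.12],[0,0,0],85],
    [[0,0,0],[0,0,0],85],
  ],
)

```text
time: 3.92
tool_pos: [0.4815, -0.317, 0.2033]
tcp_rot: [-2.75, -1.517, 0.001]
wrist_force: [-0.6, -0.7, -0.3]
width: 0.995
grip_force: 0.0
```

Run:
```python
from h import *
p,R,s=tool();print(p,np.degrees(np.arctan2(*R.as_matrix()[[1,0],0])))
im=read_camera("wrist")
for r in cut_out("wrist","lemon"):
    ys,xs=np.nonzero(r["region"]); Q=np.array([onz("wrist",(x,y),.029)[:2] for x,y in zip(xs[::7],ys[::7])]); w,v=np.linalg.eigh(np.cov(Q.T))
    print(np.round(r["extent"]),"ctr",np.round(Q.mean(0),4),"size",4*np.sqrt(w[::-1]),"axis",np.degrees(np.arctan2(v[1,1],v[0,1])),r["score"],delta([*Q.mean(0),.080]))
```

```text
[ 0.48150572 -0.3169765   0.20325298] 57.76346180728385
[ 98.   0. 224. 117.] ctr [ 0.4712 -0.1702] size [0.10247202 0.07633702] axis 114.14473361890389 0.88 [120.4 -86.4 123.9]
[244. 161. 313. 260.] ctr [ 0.4799 -0.319 ] size [0.08065938 0.05813963] axis 58.131118107897564 0.68 [ -1.3  -0.3 123.9]
```

Well aligned. I descend and grip.

Request:
step_arm(
  targets=[
    [[0,0,0],[-1,0,35],85],
    [[0,0,0],[0,0,35],85],
    [[0,0,0],[0,0,30],85],
    [[0,0,0],[0,0,23],85],
    [[0,0,0],[0,0,0],85],
  ],
  grip_force=30,
)

```text
time: 4.43
tool_pos: [0.4764, -0.3171, 0.0758]
tcp_rot: [-2.74, -1.518, 0.007]
wrist_force: [-0.7, 0.6, -1.0]
width: 0.993
grip_force: 0.0
```

Request:
step_arm(
  targets=[
    [[0,0,0],[0,0,0],40],
    [[0,0,0],[0,0,0],40],
    [[0,0,0],[0,0,0],40],
    [[0,0,0],[0,0,0],40],
    [[0,0,0],[0,0,0],40],
  ],
  grip_force=30,
)

```text
time: 4.85
tool_pos: [0.4818, -0.3202, 0.0836]
tcp_rot: [2.744, 1.52, 0.003]
wrist_force: [-0.2, -0.8, 6.2]
width: 0.641
grip_force: 31.5
```

Request:
step_arm(
  targets=[
    [[0,0,0],[0,0,0],40],
    [[0,0,0],[0,0,0],40],
    [[0,0,0],[0,0,0],40],
    [[0,0,0],[0,0,-20],40],
    [[0,0,0],[0,0,-20],40],
  ],
)

```text
time: 5.27
tool_pos: [0.4795, -0.3182, 0.1206]
tcp_rot: [-2.746, -1.521, 0.002]
wrist_force: [0.2, -0.5, -0.4]
width: 0.644
grip_force: 31.7
```

Gripped at about 55 mm and lifted. I raise it further and carry it over the box.

Request:
step_arm(
  targets=[
    [[0,0,0],[0,0,-30],40],
    [[0,0,0],[0,0,-30],40],
    [[0,0,0],[0,0,-30],40],
    [[0,0,0],[15,-9,-5],40],
    [[0,0,0],[30,-18,0],40],
  ],
)

```text
time: 5.68
tool_pos: [0.4838, -0.2698, 0.2211]
tcp_rot: [2.742, 1.513, 0.007]
wrist_force: [1.5, 0.6, -1.0]
width: 0.639
grip_force: 31.7
```

Request:
step_arm(
  targets=[
    [[0,0,0],[30,-18,0],40],
    [[0,0,0],[30,-18,0],40],
    [[0,0,0],[30,-18,0],40],
    [[0,0,0],[30,-18,0],40],
    [[0,0,0],[30,-18,0],40],
  ],
)

```text
time: 6.1
tool_pos: [0.4843, -0.0899, 0.2165]
tcp_rot: [2.748, 1.522, 0.002]
wrist_force: [1.1, -0.2, -0.4]
width: 0.643
grip_force: 31.7
```

Request:
step_arm(
  targets=[
    [[0,0,0],[30,-18,0],40],
    [[0,0,0],[30,-18,0],40],
    [[0,0,0],[30,-18,0],40],
    [[0,0,-0.1],[15,-9,0],40],
    [[0,0,-0.11],[0,0,0],40],
  ],
)

```text
time: 6.52
tool_pos: [0.4866, 0.0344, 0.2165]
tcp_rot: [-2.565, -1.813, -0.003]
wrist_force: [-0.2, 0.2, -1.4]
width: 0.643
grip_force: 31.7
```

Request:
step_arm(
  targets=[
    [[0,0,-0.11],[0,0,0],40],
    [[0,0,-0.11],[0,0,0],40],
    [[0,0,-0.11],[0,0,0],40],
    [[0,0,-0.11],[0,0,0],40],
    [[0,0,-0.1],[0,0,0],40],
  ],
)

```text
time: 6.93
tool_pos: [0.4868, 0.0312, 0.2164]
tcp_rot: [1.992, 2.428, 0.001]
wrist_force: [-0.3, -0.1, -1.1]
width: 0.645
grip_force: 31.7
```

Request:
step_arm(
  targets=[
    [[0,0,0],[0,0,0],40],
    [[0,0,0],[0,0,0],40],
  ],
)

```text
time: 7.1
tool_pos: [0.4868, 0.031, 0.2163]
tcp_rot: [2.002, 2.42, 0.001]
wrist_force: [-0.4, 0.3, -1.6]
width: 0.647
grip_force: 31.7
```

Run:
```python
from h import *
p,R,s=tool();print(p,np.degrees(np.arctan2(*R.as_matrix()[[1,0],0])),s["q"],s["width"],delta([.490,.080,.092]))
im=read_camera("wrist");cv2.imwrite("pics/f.png",im[:,:,::-1])
```

```text
[0.48679706 0.0310256  0.21626234] 100.79230322469712 [ 1.25370771e-02 -1.84364250e-02  2.08857057e+00  8.41424749e-05
  1.07076723e+00 -1.75864481e-01] 0.646558991163349 [ 47.5  12.2 124.3]
```

View pics/f.png

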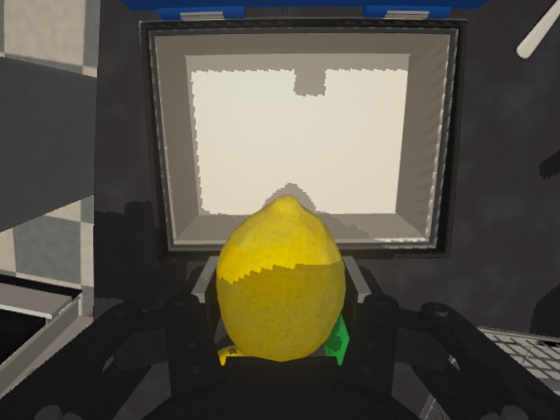

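The wrist view shows the lemon held cleanly. The box rim corners are at (141,22), (467,22), (448,253) and (168,253), and I use them to refine the box pose.

Run:
```python
from h import *
P=np.array([onz("wrist",p,.080)[:2] for p in [(141,22),(467,22),(448,253),(168,253)]])
print(P.round(4),P.mean(0)); 
for i in range(4):
  d=P[(i+1)%4]-P[i];print(np.linalg.norm(d),np.degrees(np.arctan2(d[1],d[0])))
```

```text
[[ 0.3793  0.1438]
 [ 0.5751  0.1822]
 [ 0.6141  0.0331]
 [ 0.4096 -0.0056]] [0.49453571 0.0883591 ]
0.1995734759466303 11.07769183082666
0.15409580355350636 -75.34876045257795
0.20812479147535817 -169.27530678524636
0.1525176005510575 101.47491987710603
```

Run:
```python
from h import *
p,R,s=tool();o,_=ray("wrist",(280,210));print("cam in tool mm",1000*R.inv().apply(o-p))
c,sn=np.cos(1.765),np.sin(1.765)
print(delta([.491-.018*c,.089-.018*sn,.093]))
```

```text
cam in tool mm [ 72.05262387   0.72301168 -70.78116764]
[ 38.2  15.  123.2]
```

Request:
step_arm(
  targets=[
    [[0,0,0],[18,8,0],40],
    [[0,0,0],[17,7,0],40],
    [[0,0,0],[0,0,28],40],
    [[0,0,0],[0,0,28],40],
    [[0,0,0],[0,0,28],40],
  ],
)

```text
time: 7.57
tool_pos: [0.4957, 0.0686, 0.132]
tcp_rot: [2.0, 2.42, 0.003]
wrist_force: [-0.4, -0.3, -1.1]
width: 0.64
grip_force: 31.7
```

Request:
step_arm(
  targets=[
    [[0,0,0],[0,0,16],40],
    [[0,0,0],[0,0,10],40],
    [[0,0,0],[0,0,5],40],
    [[0,0,0],[0,0,0],40],
    [[0,0,0],[0,0,0],40],
  ],
)

```text
time: 7.98
tool_pos: [0.4957, 0.0682, 0.1017]
tcp_rot: [2.0, 2.422, 0.002]
wrist_force: [0.4, 0.2, -0.6]
width: 0.641
grip_force: 31.7
```

Request:
step_arm(
  targets=[
    [[0,0,0],[0,0,6],40],
    [[0,0,0],[0,0,3],40],
    [[0,0,0],[0,0,0],60],
    [[0,0,0],[0,0,0],70],
    [[0,0,0],[0,0,0],80],
  ],
)

```text
time: 8.4
tool_pos: [0.4953, 0.0682, 0.0924]
tcp_rot: [1.999, 2.423, 0.001]
wrist_force: [-1.2, -0.1, -1.0]
width: 0.925
grip_force: 0.0
```

Request:
step_arm(
  targets=[
    [[0,0,0],[0,0,0],85],
    [[0,0,0],[0,0,0],85],
    [[0,0,0],[0,0,0],85],
    [[0,0,0],[0,0,-15],85],
    [[0,0,0],[0,0,-20],85],
  ],
)

```text
time: 8.82
tool_pos: [0.4931, 0.068, 0.1253]
tcp_rot: [-1.997, -2.42, 0.005]
wrist_force: [0.3, 0.2, -0.1]
width: 0.997
grip_force: 0.0
```

Request:
step_arm(
  targets=[
    [[0,0,0],[0,0,-30],85],
    [[0,0,0],[0,0,-30],85],
    [[0,0,0],[0,0,-30],85],
    [[0,0,0],[0,0,0],85],
  ],
)

```text
time: 9.15
tool_pos: [0.4988, 0.0685, 0.2239]
tcp_rot: [1.994, 2.417, 0.013]
wrist_force: [2.4, 1.0, 0.8]
width: 0.994
grip_force: 0.0
```

Run:
```python
from h import *
p,R,s=tool();print(p,s["time"],s["q"],s["wrist_force"])
im=read_camera("wrist");cv2.imwrite("pics/g.png",im[:,:,::-1])
```

```text
[0.49884023 0.06852345 0.22385593] 9.15 [ 8.70221171e-02 -1.58904089e-03  2.05670060e+00  3.63553644e-05
  1.07452163e+00 -1.03967981e-01] [2.36898687 0.95288724 0.79599017]
```

View pics/g.png

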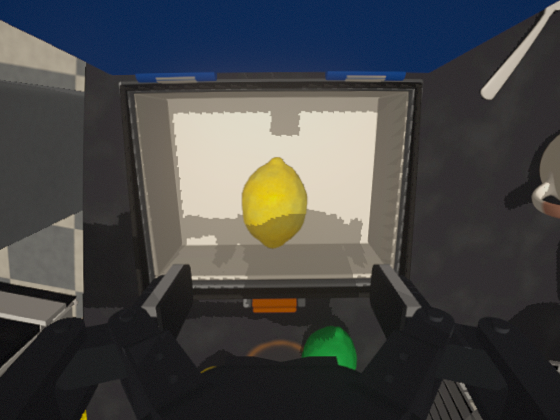

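The lemon lies in the middle of the tub, let go. Now the lid: I close the fingers, rise, and go behind it.

Request:
step_arm(
  targets=[
    [[0,0,0],[0,-2,-36],0],
    [[0,0,0],[0,-2,-36],0],
    [[0,0,0],[0,0,-36],0],
    [[0,0,0],[0,0,-36],0],
    [[0,0,0],[0,0,0],0],
  ],
)

```text
time: 9.62
tool_pos: [0.4938, 0.0676, 0.3684]
tcp_rot: [1.994, 2.416, 0.013]
wrist_force: [2.2, -0.1, 0.3]
width: 0.29
grip_force: 0.0
```

Request:
step_arm(
  targets=[
    [[0,0,0],[35,0,0],0],
    [[0,0,0],[35,0,0],0],
    [[0,0,0],[35,0,0],0],
    [[0,0,0],[35,0,0],0],
    [[0,0,0],[35,0,0],0],
  ],
)

```text
time: 10.03
tool_pos: [0.4569, 0.2404, 0.3593]
tcp_rot: [-2.0, -2.422, 0.003]
wrist_force: [0.4, -0.3, 0.7]
width: -0.003
grip_force: 0.0
```

Request:
step_arm(
  targets=[
    [[0,0,0],[0,0,0],0],
    [[0,0,0],[0,0,0],0],
  ],
)

```text
time: 10.2
tool_pos: [0.4569, 0.2405, 0.3592]
tcp_rot: [-1.994, -2.426, 0.004]
wrist_force: [-0.6, -0.1, -0.6]
width: -0.003
grip_force: 0.0
```

```bash
cat >> h.py <<'E'
C=np.array([.491,.089]);YAW=1.765
def tipbox():
    p,R,s=tool(); t=p+R.apply([0,0,nose_length]) if not callable(nose_length) else p+R.apply([0,0,nose_length()])
    c,sn=np.cos(YAW),np.sin(YAW);d=t[:2]-C
    return np.round(1000*np.array([c*d[0]+sn*d[1],-sn*d[0]+c*d[1],t[2]]),1)
E
python3 - <<'E'
from h import *
p,R,s=tool();print(p,s["time"],s["q"],s["wrist_force"],tipbox())
S=read_camera("scene");D=read_camera("side")
cv2.imwrite("pics/h.png",np.hstack([cv2.resize(S[130:330,200:350,::-1],None,fx=2.6,fy=2.6,interpolation=2),cv2.resize(D[130:330,220:370,::-1],None,fx=2.6,fy=2.6,interpolation=2)]))
E
```

```text
[0.45688822 0.24049106 0.35916201] 10.2 [ 4.36422527e-01 -6.84442229e-02  1.86542385e+00 -2.86702580e-04
  1.34726298e+00  2.41737190e-01] [-0.58903646 -0.11379044 -0.59639687] [155.2   4.4 286.6]
```

View pics/h.png

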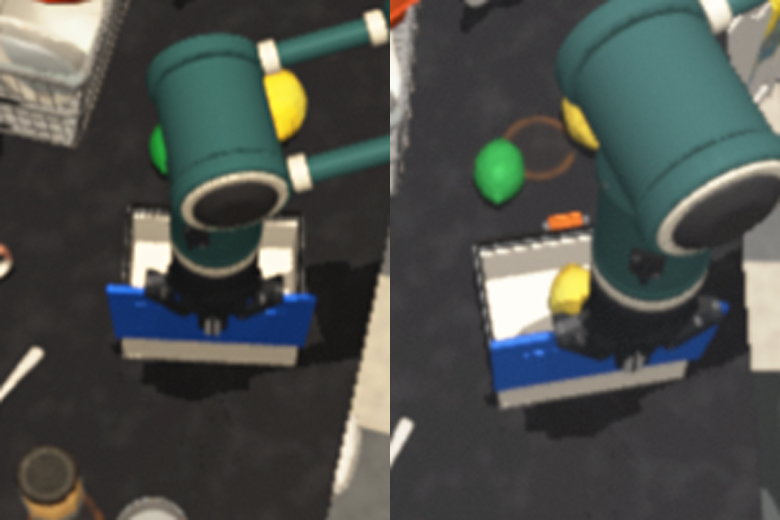

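The lid is unmoved and the fingertips are behind it (crop (213,325)). I descend and swing it over.

Request:
step_arm(
  targets=[
    [[0,0,0],[0,0,31],0],
    [[0,0,0],[0,0,30],0],
    [[0,0,0],[-20,0,0],0],
    [[0,0,0],[-20,0,0],0],
    [[0,0,0],[-15,0,0],0],
  ],
)

```text
time: 10.72
tool_pos: [0.4677, 0.1826, 0.2982]
tcp_rot: [-2.001, -2.42, 0.005]
wrist_force: [-0.2, 0.4, 0.5]
width: -0.0
grip_force: 0.6
```

Request:
step_arm(
  targets=[
    [[0,0,0],[-14,0,0],0],
    [[0,0,0],[-14,0,0],0],
    [[0,0,0],[-14,0,0],0],
    [[0,0,0],[-14,0,0],0],
    [[0,0,0],[0,0,0],0],
  ],
)

```text
time: 11.13
tool_pos: [0.4791, 0.1269, 0.2994]
tcp_rot: [2.004, 2.418, -0.002]
wrist_force: [0.4, 0.7, -0.6]
width: 0.002
grip_force: 0.0
```

Run:
```python
from h import *
print(tipbox(),tool()[2]["wrist_force"])
```

```text
[ 39.4   4.4 226.8] [ 0.42095545  0.71264882 -0.58872463]
```

Request:
step_arm(
  targets=[
    [[0,0,0],[-20,0,9],0],
    [[0,0,0],[-17,0,12],0],
    [[0,0,0],[-17,0,14],0],
    [[0,0,0],[-15,0,17],0],
    [[0,0,0],[0,0,0],0],
  ],
)

```text
time: 11.55
tool_pos: [0.4903, 0.0599, 0.2445]
tcp_rot: [-2.002, -2.417, 0.007]
wrist_force: [-0.6, -0.2, -0.9]
width: 0.003
grip_force: 0.0
```

Request:
step_arm(
  targets=[
    [[0,0,0],[-9,0,12],0],
    [[0,0,0],[-8,0,13],0],
    [[0,0,0],[-5,0,10],0],
    [[0,0,0],[0,0,0],0],
  ],
)

```text
time: 11.88
tool_pos: [0.495, 0.0402, 0.2107]
tcp_rot: [-1.999, -2.42, 0.004]
wrist_force: [-0.1, 0.1, 0.3]
width: 0.002
grip_force: 0.0
```

Run:
```python
from h import *
print(tipbox(),tool()[2]["wrist_force"],tool()[2]["time"])
S=read_camera("scene");D=read_camera("side")
cv2.imwrite("pics/i.png",np.hstack([cv2.resize(S[130:330,200:350,::-1],None,fx=2.6,fy=2.6,interpolation=2),cv2.resize(D[130:330,220:370,::-1],None,fx=2.6,fy=2.6,interpolation=2)]))
```

```text
[-48.6   5.8 138.1] [-0.09012801  0.14758923  0.34392987] 11.8833
```

View pics/i.png

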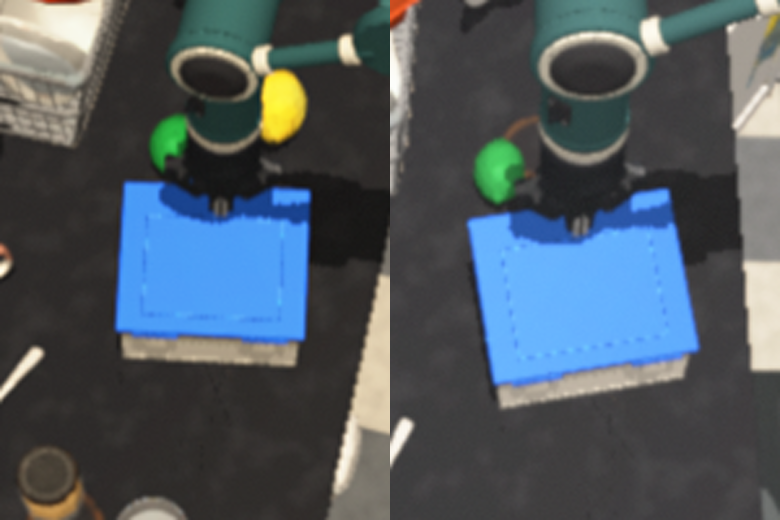

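The lid now lies at about 0.3 rad with the fingertips close to the front edge at mid-width. I move slowly down onto the seal.

Request:
step_arm(
  targets=[
    [[0,0,0],[-9,2,5],0],
    [[0,0,0],[-8,2,5],0],
    [[0,0,0],[0,0,3],0],
    [[0,0,0],[0,0,3],0],
    [[0,0,0],[0,0,0],0],
  ],
)

```text
time: 12.4
tool_pos: [0.5029, 0.0248, 0.1961]
tcp_rot: [-1.999, -2.422, 0.001]
wrist_force: [0.1, -0.4, -0.4]
width: -0.001
grip_force: 0.0
```

Request:
step_arm(
  targets=[
    [[0,0,0],[0,0,2],0],
    [[0,0,0],[0,0,2],0],
    [[0,0,0],[0,0,0],0],
  ],
)

```text
time: 12.65
tool_pos: [0.503, 0.0251, 0.1925]
tcp_rot: [-1.999, -2.423, 0.0]
wrist_force: [-0.5, 1.0, 1.4]
width: 0.004
grip_force: 0.0
```

Run:
```python
from h import *
print(tipbox(),tool()[2]["wrist_force"],tool()[2]["time"])
```

```text
[-65.    0.6 119.9] [-0.48357466  1.00285798  1.38698201] 12.65
```

Request:
step_arm(
  targets=[
    [[0,0,0],[0,0,1],0],
    [[0,0,0],[0,0,1],0],
    [[0,0,0],[0,0,1],0],
    [[0,0,0],[0,0,1],0],
    [[0,0,0],[0,0,0],0],
  ],
)

```text
time: 13.07
tool_pos: [0.5032, 0.025, 0.1887]
tcp_rot: [-1.999, -2.423, 0.0]
wrist_force: [0.3, -0.5, -0.8]
width: 0.001
grip_force: 0.0
```

Request:
step_arm(
  targets=[
    [[0,0,0],[0,0,1],0],
    [[0,0,0],[0,0,1],0],
    [[0,0,0],[0,0,1],0],
    [[0,0,0],[0,0,1],0],
    [[0,0,0],[0,0,0],0],
  ],
)

```text
time: 13.48
tool_pos: [0.5034, 0.0249, 0.1851]
tcp_rot: [1.999, 2.423, 0.0]
wrist_force: [-0.1, -0.5, 2.5]
width: 0.001
grip_force: 0.9
```

Request:
step_arm(
  targets=[
    [[0,0,0],[0,0,1],0],
    [[0,0,0],[0,0,1],0],
    [[0,0,0],[0,0,1],0],
    [[0,0,0],[0,0,0],0],
  ],
)

```text
time: 13.82
tool_pos: [0.5035, 0.0245, 0.1823]
tcp_rot: [1.998, 2.423, -0.001]
wrist_force: [-0.7, -1.0, 4.4]
width: -0.001
grip_force: 2.0
```

Request:
step_arm(
  targets=[
    [[0,0,0],[0,0,1],0],
    [[0,0,0],[0,0,1],0],
    [[0,0,0],[0,0,1],0],
    [[0,0,0],[0,0,0],0],
  ],
)

```text
time: 14.15
tool_pos: [0.5036, 0.0242, 0.1798]
tcp_rot: [1.998, 2.422, -0.001]
wrist_force: [-2.4, -3.7, 8.2]
width: -0.001
grip_force: 3.5
```

Request:
step_arm(
  targets=[
    [[0,0,0],[0,0,1],0],
    [[0,0,0],[0,0,1],0],
    [[0,0,0],[0,0,0],0],
  ],
)

```text
time: 14.4
tool_pos: [0.5037, 0.024, 0.1779]
tcp_rot: [1.998, 2.422, -0.002]
wrist_force: [-2.5, -5.1, 7.9]
width: 0.005
grip_force: 3.7
```

Request:
step_arm(
  targets=[
    [[0,0,0],[0,0,1],0],
    [[0,0,0],[0,0,1],0],
    [[0,0,0],[0,0,0],0],
  ],
)

```text
time: 14.65
tool_pos: [0.5037, 0.0238, 0.1759]
tcp_rot: [1.997, 2.422, -0.002]
wrist_force: [-3.2, -5.1, 8.6]
width: -0.0
grip_force: 3.8
```

Request:
step_arm(
  targets=[
    [[0,0,0],[0,0,1],0],
    [[0,0,0],[0,0,1],0],
    [[0,0,0],[0,0,0],0],
  ],
)

```text
time: 14.9
tool_pos: [0.5038, 0.0237, 0.1739]
tcp_rot: [1.997, 2.422, -0.002]
wrist_force: [-2.8, -6.3, 7.3]
width: 0.003
grip_force: 3.7
```

Request:
step_arm(
  targets=[
    [[0,0,0],[0,0,1],0],
    [[0,0,0],[0,0,0],0],
  ],
)

```text
time: 15.07
tool_pos: [0.5039, 0.0241, 0.1727]
tcp_rot: [1.998, 2.422, -0.001]
wrist_force: [-0.6, -5.1, 6.6]
width: -0.005
grip_force: 3.0
```

Request:
step_arm(
  targets=[
    [[0,0,0],[0,0,1],0],
    [[0,0,0],[0,0,0],0],
  ],
)

```text
time: 15.23
tool_pos: [0.504, 0.0241, 0.1724]
tcp_rot: [1.997, 2.422, -0.001]
wrist_force: [-3.5, -4.3, 10.6]
width: 0.0
grip_force: 5.3
```

Request:
step_arm(
  targets=[
    [[0,0,0],[0,0,0.7],0],
    [[0,0,0],[0,0,0],0],
  ],
)

```text
time: 15.4
tool_pos: [0.504, 0.024, 0.172]
tcp_rot: [1.997, 2.422, -0.001]
wrist_force: [-3.1, -5.1, 11.2]
width: -0.004
grip_force: 6.1
```

Request:
step_arm(
  targets=[
    [[0,0,0],[0,0,0.7],0],
    [[0,0,0],[0,0,0],0],
  ],
)

```text
time: 15.57
tool_pos: [0.5041, 0.024, 0.1715]
tcp_rot: [1.997, 2.422, -0.001]
wrist_force: [-4.4, -4.2, 13.3]
width: -0.004
grip_force: 6.5
```

Request:
step_arm(
  targets=[
    [[0,0,0],[0,0,0.6],0],
    [[0,0,0],[0,0,0],0],
  ],
)

```text
time: 15.73
tool_pos: [0.5041, 0.0239, 0.171]
tcp_rot: [1.997, 2.422, -0.001]
wrist_force: [-5.2, -5.0, 13.7]
width: 0.0
grip_force: 6.9
```

Request:
step_arm(
  targets=[
    [[0,0,0],[0,0,0.6],0],
    [[0,0,0],[0,0,0],0],
  ],
)

```text
time: 15.9
tool_pos: [0.5041, 0.0239, 0.1708]
tcp_rot: [1.997, 2.422, -0.001]
wrist_force: [-6.6, -5.0, 16.8]
width: -0.0
grip_force: 8.3
```

18 N total, with stiffness that only appears after the catch. I lift slowly and watch whether the lid follows.

Request:
step_arm(
  targets=[
    [[0,0,0],[0,0,-2],0],
    [[0,0,0],[0,0,-2],0],
    [[0,0,0],[0,0,0],0],
  ],
)

```text
time: 16.15
tool_pos: [0.5038, 0.0249, 0.1728]
tcp_rot: [1.999, 2.422, 0.002]
wrist_force: [1.2, -1.4, 3.9]
width: 0.004
grip_force: 2.2
```

Request:
step_arm(
  targets=[
    [[0,0,0],[0,0,-2],0],
    [[0,0,0],[0,0,0],0],
  ],
)

```text
time: 16.32
tool_pos: [0.5031, 0.0251, 0.174]
tcp_rot: [-1.999, -2.423, 0.0]
wrist_force: [0.3, 0.9, -0.6]
width: 0.002
grip_force: 0.0
```

Request:
step_arm(
  targets=[
    [[0,0,0],[0,0,-2],0],
    [[0,0,0],[0,0,0],0],
  ],
)

```text
time: 16.48
tool_pos: [0.503, 0.0251, 0.176]
tcp_rot: [-1.999, -2.423, 0.001]
wrist_force: [0.3, 1.3, -0.2]
width: -0.001
grip_force: 0.0
```

The force is zero just 2 mm above the pressed depth, where an unlatched lid would still push, so the lid is held. I retreat and take a last look.

Request:
step_arm(
  targets=[
    [[0,0,0],[0,0,-20],0],
    [[0,0,0],[0,0,-30],0],
    [[0,0,0],[0,0,-30],0],
    [[0,0,0],[-20,0,-30],0],
    [[0,0,0],[-30,0,-30],0],
  ],
)

```text
time: 16.9
tool_pos: [0.5121, -0.0223, 0.3168]
tcp_rot: [-1.995, -2.425, -0.001]
wrist_force: [0.7, -0.6, 0.8]
width: 0.001
grip_force: 0.0
```

Request:
step_arm(
  targets=[
    [[0,0,0],[-30,0,0],0],
    [[0,0,0],[-30,0,0],0],
    [[0,0,0],[0,0,0],0],
    [[0,0,0],[0,0,0],0],
    [[0,0,0],[0,0,0],0],
  ],
)

```text
time: 17.32
tool_pos: [0.5236, -0.0822, 0.315]
tcp_rot: [-1.999, -2.421, 0.0]
wrist_force: [0.2, 0.4, -0.1]
width: 0.0
grip_force: 0.0
```

Run:
```python
from h import *
print(tool()[2]["time"],tipbox(),tool()[2]["wrist_force"])
cv2.imwrite("pics/j.png",read_camera("wrist")[:,:,::-1])
```

```text
17.3167 [-174.2    1.1  242.4] [ 0.1910206   0.40171333 -0.11074991]
```

View pics/j.png

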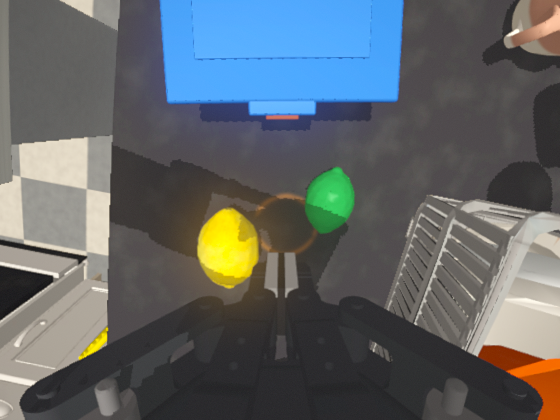

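The lid is down flat, with the orange clip over its tab at (282,117). I check its height from the front-edge corners at (167,101) and (399,99), then hand in if it is low.

Run:
```python
from h import *
c,s=np.cos(YAW),np.sin(YAW)
for a in(0,.03,.06,.09,.12):
    x,z=.079-.166*np.cos(a),.084+.166*np.sin(a)
    f=[onz("wrist",p,z+.004) for p in((167,101),(399,99))]
    m=(f[0]+f[1])[:2]/2-C
    print(a,"width",round(np.linalg.norm(f[0]-f[1]),4),"edge x",round(c*m[0]+s*m[1],4),"model",round(x,4))
```

```text
0 width 0.2146 edge x -0.0826 model -0.087
0.03 width 0.211 edge x -0.0829 model -0.0869
0.06 width 0.2074 edge x -0.0832 model -0.0867
0.09 width 0.2038 edge x -0.0835 model -0.0863
0.12 width 0.2003 edge x -0.0839 model -0.0858
```

The picture alone only bounds the angle to about 0.07 rad, give or take 0.02. The force record settles it: 18 N can only be reached after the catch, and the force was zero at TCP z 0.174, which means about 0.06 rad or less. I hand in.

```bash
python3 -c "
from workcell import *
print(finish_job())"
```

```text
the job is handed in; nothing more can be done
None
```

I handed the job in: the lemon is in the box and the lid was pressed to about 18 N, with forces matching a caught clip; the last picture alone couldn't confirm the closed angle, the glass and jar were kept clear of, and no verdict was returned.

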